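# Nudge a culture dish into the stage recess and clip it down

### The job

On the dark bench stage, nudge the small closed culture dish across the deck with your fingertips until it drops flat into the round recess; then push the steel clip's black post to swing the clip over the dish as far as it goes. Only push: the dish must not be picked up, tipped over or pushed off the stage. Leave the jar, the other dish, the beaker and the marker where they are.

Things in the scene. Friction and masses are not known exactly. Their poses are not given: they have to be found in the camera images.
- stage: Dark grey metal plate fixed on the bench, 190 mm (its x) by 300 mm (its y), 20 mm thick; its flat top, the deck, is at height 20 mm. Origin on the bench straight below the recess centre; the plate reaches from x = -85 to +105 mm and y = -150 to +150 mm in its own axes. x points away from the robot (yaw varies), z up.
- recess (a point): Centre of the floor of the round recess in the deck: 65 mm diameter, 6 mm deep, so the floor, of bare mid-grey metal, is at height 14 mm. Axes as the stage's.
- dish: Closed round culture dish, clear plastic with a flat straw-coloured filling, 60 mm diameter, 15 mm high, about 30 g, loose. Starts flat on the deck about 100 mm to one side (stage +y or -y) of the recess, the jar on the other. Origin: centre of its underside, so it reads 20 mm high on the deck and 14 mm when seated; seated, its top is at 29 mm.
- clip (a joint): Swivel clip: angle (rad) of a flat steel arm turning about a vertical pivot on the stage. 0 = arm along stage -x, over the recess, against its stop; it grows as the arm swings aside to stage +y; starts at 1.1 to 1.7. Light friction: stays where it is left, about 1 N at the post turns it. It passes 3 mm over a seated dish but hits one standing on the deck.
- clip_pivot (a point): Pivot axis of the clip at deck height, 78 mm from the recess centre along stage +x; a steel boss 16 mm in diameter, 18 mm high, stands on it. The clip's arm is 9 mm wide and reaches 66 mm from this axis, its underside 12 mm and its top 16 mm above the deck.
- clip_post (a point): Centre of the top of the clip's black upright post, by which the clip is pushed sideways: 9 mm diameter, 22 mm high from the arm's top, top at height 58 mm, 36 mm from the pivot along the arm.
- jar: Glass screw-cap jar, 40 mm diameter, 52 mm high, loose on the deck on the side of the recess opposite the dish. Not to be disturbed. Origin: centre of its underside.
- beaker: Open glass beaker, 68 mm diameter, 95 mm high, loose on the bench to the left. Not to be disturbed. Origin: centre of its underside.
- marker: Marker pen lying on the bench, 135 mm long, 15 mm thick, loose. Not to be disturbed. Origin: near its middle, on the underside; x along the pen.
- big_dish: Larger closed culture dish, 90 mm diameter, 13 mm high, loose on the bench to the right. Not to be disturbed. Origin: centre of its underside.
There are look-alikes about, which are no part of the job. Leave any blue or turquoise look-alike of the dish alone.

How it is judged:
On the way, in this order (a step that is already met when the one before it is completed fails the run):
1. the dish lies flat in the recess while the clip is still swung aside (horizontal distance between dish and recess below 0.005 m and z of dish in the frame of recess below 0.0025 m and angle between dish's own z axis and vertical below 0.06 rad and value of joint clip above 0.8 rad), for 0.2 s.
2. the clip is swung home over the dish (horizontal distance between dish and recess below 0.005 m and z of dish in the frame of recess below 0.0025 m and angle between dish's own z axis and vertical below 0.06 rad and value of joint clip below 0.12 rad), for 0.2 s.
At the end, for the whole second after the job is handed in: The dish lies flat (within 0.06 rad) on the recess floor (underside within 2.5 mm of it, centre within 5 mm of the recess centre) and at rest, the clip stands within 0.12 rad of its stop over the dish, and the jar, beaker, marker and larger dish are within 20 mm of where they started (all of step 2 and linear speed of dish below 0.02 m/s and distance of each of jar, beaker, marker, big_dish from where it was at the start of the episode below 0.02 m); the robot touches nothing.
It fails at once if the dish is lifted (underside centre more than 6 mm above the deck) (height (world z) of dish above 0.026 m).
It fails at once if the dish is tipped by more than 0.4 rad (angle between dish's own z axis and vertical above 0.4 rad).
It fails at once if the dish is pushed off the stage (height (world z) of dish below 0.008 m).
It fails at once if the jar, beaker, marker or larger dish is moved by 20 mm or more (distance of any of jar, beaker, marker, big_dish from where it was at the start of the episode above 0.02 m).
It also fails if it takes over 67 s, if anything falls off the work surface, if the arm or the gripper's body presses on something with over 40 N, if the wrist force passes 120 N, or if a joint passes its speed limit or range.

### The arm

A 6-joint arm with a two-finger parallel gripper is mounted at the origin on the work surface. World frame = base frame: x ahead of the robot, y to its left, z up, the work surface at z = 0. Lengths are in m, angles in rad, forces in N, time in s.
With the tool pointing down it reaches from about 0.35 to 0.725 m from the base axis. Payload 4.3 kg.
Tool frame: the origin (TCP) lies on the centre line of the jaws, within the pads' length; the fingertips stand 25 mm ahead of it and the grasp point (between the pads) lies 6 mm ahead of it; z points along the fingers, y is the line along which they close (so a half turn about z gives the same grasp; the last joint's range is limited). The gripper opens to 85 mm and grips with 20 to 120 N. Pads are 22 mm wide; open, the fingers measure 114 mm over their backs; the gripper's body (76 mm by 85 mm) begins 54 mm behind the grasp point. The pads swing forward as they close: fully open they stand 13 mm farther back than shut.
Start: joints at [1.154, 0.377, 0.081, 1.274, 0, 1.46], TCP at [0.174, 0.548, 0.222] pointing down, gripper open.
Joint ranges: [-2.72, 2.72], [-0.84, 1.66], [-1.02, 1.22], [-1.77, 2.12], [-1.37, 1.28], [-3.14, 3.14]. Speed limits (rad/s): [2.57, 2.57, 3.14, 3.14, 3.14, 3.14].

### API

Orientations are given as a 3x3 rotation matrix whose columns are the frame's x, y, z axes.
In Python, from workcell import get_state, get_image, job_done gives the robot as it stands.
- The arm moves only by the tool send_rows, never from a script. Its argument "deltas" is a list of rows, each a list of 7 numbers: the shift along the world's x, y, z in mm, then the turn, a rotation vector about the world's x, y, z in degrees, then the finger opening in mm, from 0 to 85.4. A call has 1 to 10 rows; each row is the pose to reach, as a shift and turn from the pose commanded when the call began; what a row does not reach only later rows make up. A row lasts 1/8 s, in which the tool goes at most 62.5 mm and 10.7 degrees, less where a joint would pass 70% of its speed; a pose out of reach is approached as far as the arm can. A call with a gripper value outside its range is refused whole. The fingers move at their own pace and stop on an object; the grip force is fixed at half the most. Time passes only in rows, so rows that repeat a pose let the fingers close. It gives the time, the measured TCP pose, the force, the opening and the grip force at its end, in the units of the state.
- get_state(): the state, without advancing time (a new reading comes with each control period).
- get_image(name): name is "side" or "top"; returns a dict with "img" (400x640x3 uint8, red, green, blue), "fx", "fy", "cx", "cy" (pixels), "R" (3x3) and "t" (3): a world point X has camera coordinates R X + t. Camera axes: x right, y down, z forward; pixel columns grow to the right and rows downward; lengths in m; the calibration is good to about 2 mm. A picture is of the moment at which its call begins. There is no depth.
- job_done(): hands the job in; it is judged then, once.
The state is a dict: "clock": time; "joint_pos": joint angles; "qvel": joint speeds; "joint_efforts": joint torques, N m; "position": TCP position; "orientation": TCP orientation; "contact_force": force on the tool from outside, world axes, zero at the start; "moment": the same for the moment, N m; "opening": finger opening in m; "gripper_force": force on a finger pad.
Only numpy, scipy, OpenCV 4.12 (cv2) and the standard library are available. Lean on these libraries where they do the work, as an engineer would, in place of code of your own. Each camera call takes 0.05 s, during which the arm holds its last target. There are 200 camera calls.

## Working session

There is one attempt and no reset: what is moved stays moved. The work goes in short steps, Python scripts to look and compute and a tool call to move; the robot and the scene stay as the last step left them, time stands still between calls to the robot, and variables do not carry over. Pictures are saved under pics/ and viewed, at most 10 in all, crops included, and the job is handed in when it is done.

Besides the shell and the picture viewer there is one more tool, called after ">>>" as name(argument=value, ...), one argument or row to a line, values as JSON. send_rows: Moves the arm, as the interface text tells. Its arguments: {"type":"object","properties":{"deltas":{"type":"array","items":{"type":"array","items":{"type":"number"}}}},"required":["deltas"]}

```bash
mkdir -p pics
cat > h.py <<'E'
import numpy as np, cv2
from workcell import get_state, get_image, job_done
def ray(im,u,v,z):
    d=im["R"].T@np.array([(u-im["cx"])/im["fx"],(v-im["cy"])/im["fy"],1]); c=-np.array(im["R"]).T@im["t"]
    return c+d*(z-c[2])/d[2]
def proj(im,X):
    p=im["R"]@np.array(X)+im["t"]; return im["fx"]*p[0]/p[2]+im["cx"],im["fy"]*p[1]/p[2]+im["cy"]
def save(im,n): cv2.imwrite("pics/"+n,im["img"][:,:,::-1])
E
python3 - <<'E'
from h import *
import pickle
a=get_image("top");b=get_image("side");pickle.dump((a,b),open("im0.pkl","wb"))
cv2.imwrite("pics/a.png",a["img"][:,:,::-1]);cv2.imwrite("pics/b.png",b["img"][:,:,::-1])
for i in(a,b):print(-np.array(i["R"]).T@i["t"],i["fx"],np.round(i["R"],2))
s=get_state();print(s["position"],s["orientation"],s["clock"])
E
```

```text
[ 0.28250666 -0.00728251  1.08879467] 415.34372509633164 [[-0.02 -1.   -0.01]
 [-0.98  0.02 -0.17]
 [ 0.17  0.01 -0.98]]
[ 0.0976409  -0.88461497  0.67757953] 441.1453186731481 [[ 0.92 -0.39 -0.  ]
 [-0.21 -0.49 -0.84]
 [ 0.33  0.78 -0.54]]
[0.17340563 0.54760826 0.22125316] [[-9.53304867e-01  3.02008709e-01 -7.55240401e-04]
 [ 3.02009573e-01  9.53303458e-01 -1.65397394e-03]
 [ 2.20458751e-04 -1.80483124e-03 -9.99998347e-01]] 0.1
```

View pics/a.png

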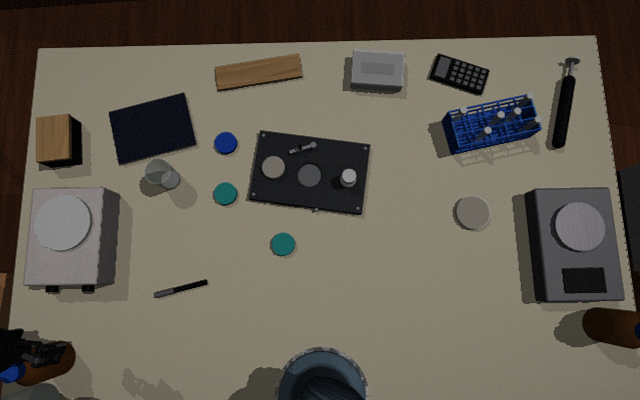

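View pics/b.png

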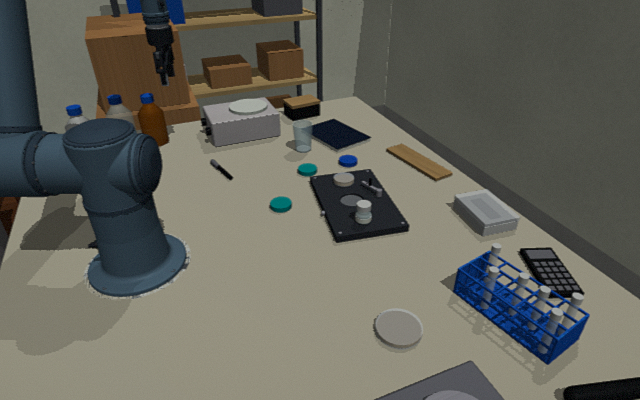

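The top view shows the straw-coloured dish on the stage at about (273,167), the recess at (309,175), the jar at (348,178) and the clip near (303,148). The look-alikes are blue at (226,143) and turquoise at (225,194) and (283,244). The big pale dish at (472,212) is off the stage. The only straw dish on the deck is (273,167), so I'll confirm that one in an enlarged crop and measure it.

Run:
```python
from h import *
import pickle
a,b=pickle.load(open("im0.pkl","rb"))
c=cv2.resize(a["img"][120:220,240:380,::-1],None,fx=5,fy=5,interpolation=cv2.INTER_CUBIC)
cv2.imwrite("pics/c.png",np.clip(c.astype(float)*1.5,0,255).astype(np.uint8))
g=cv2.cvtColor(a["img"],cv2.COLOR_RGB2GRAY)
# stage: dark region
m=((g<75).astype(np.uint8));m[:, :245]=0;m[:,375:]=0;m[:125]=0;m[218:]=0
cs=max(cv2.findContours(m,cv2.RETR_EXTERNAL,2)[0],key=cv2.contourArea)
q=cv2.minAreaRect(cs);print(q)
P=np.array([ray(a,u,v,.02)[:2] for u,v in cs[:,0]],np.float32)*1000
print(cv2.minAreaRect(P),cv2.boxPoints(cv2.minAreaRect(P)))
for thr in(60,90,110,130):
  mm=(g>thr).astype(np.uint8)
  n,l,st,ce=cv2.connectedComponentsWithStats(mm)
  for i in range(1,n):
    if st[i,4]>40 and st[i,4]<1500 and 250<ce[i][0]<370 and 130<ce[i][1]<212: print(thr,st[i],ce[i],ray(a,*ce[i],.035),ray(a,*ce[i],.014))
```

```text
((307.9119567871094, 173.68218994140625), (116.32593536376953, 74.9592056274414), 7.352379322052002)
((560.7601928710938, 21.32000732421875), (305.5718688964844, 204.145263671875), 81.04267883300781) [[ 436.1438  -113.71007]
 [ 637.79944 -145.49522]
 [ 685.3766   156.35008]
 [ 483.72095  188.13524]]
60 [302 142  15   8  57] [309.40350877 145.28070175] [0.632608   0.01699787 0.035     ] [0.63958482 0.01748173 0.014     ]
60 [262 156  23  22 402] [272.960199   166.55223881] [0.57654969 0.1135045  0.035     ] [0.58240938 0.11591154 0.014     ]
60 [298 164  23  22 384] [309.03125    174.93229167] [0.55193144 0.01919603 0.035     ] [0.55730054 0.01972369 0.014     ]
60 [341 168  16  19 212] [348.49056604 176.8490566 ] [ 0.54462326 -0.08357717  0.035     ] [ 0.54984671 -0.08509757  0.014     ]
90 [262 156  23  22 363] [272.95592287 166.41046832] [0.57693418 0.11351572 0.035     ] [0.58280153 0.11592299 0.014     ]
90 [342 169  14  14 156] [348.87179487 175.25641026] [ 0.54887123 -0.08470449  0.035     ] [ 0.55417934 -0.08624735  0.014     ]
110 [343 169  13  13 142] [348.91549296 175.02112676] [ 0.54949997 -0.08483827  0.035     ] [ 0.5548206 -0.0863838  0.014    ]
130 [343 169  13  13 131] [348.71755725 175.13740458] [ 0.54919891 -0.08431274  0.035     ] [ 0.55451355 -0.0858478   0.014     ]
```

View pics/c.png

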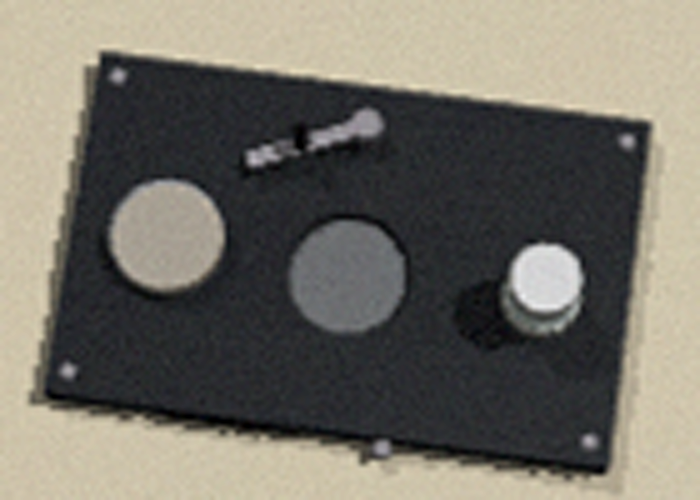

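The crop confirms the straw dish on the stage, at crop (167,236). It also shows the recess at crop (348,275), the clip pivot at (370,125), the arm tip at (248,158) and the jar at (545,280). The four corner screws fix the stage frame.

Run:
```python
from h import *
import pickle
a,b=pickle.load(open("im0.pkl","rb"))
f=lambda u,v,z: ray(a,(u+.5)/5-.5+240,(v+.5)/5-.5+120,z)[:2]*1000
S=np.array([f(*p,21) if 0 else f(*p,.021) for p in[(118,76),(627,142),(68,371),(590,441)]]);print(S.round(1))
y=(S[0]-S[1]+S[2]-S[3]);y/=np.linalg.norm(y);x=(S[0]-S[2]+S[1]-S[3]);x/=np.linalg.norm(x);print("yaw",np.degrees([np.arctan2(-y[0],y[1]),np.arctan2(x[1],x[0])]))
th=(np.arctan2(-y[0],y[1])+np.arctan2(x[1],x[0]))/2
x=np.array([np.cos(th),np.sin(th)]);y=np.array([-x[1],x[0]])
c=S.mean(0);O=c-10*x;print("origin by screws",O)
g=cv2.cvtColor(a["img"],cv2.COLOR_RGB2GRAY)
for n,p in dict(recess_rim=f(348,275,.017),dish=f(166.5,235,.0345),boss=f(370,125,.038),tip=f(246,159,.036),jarcap=f(545,277,.072)).items(): print(n,p.round(1),"stage",((p-O)@x).round(1),((p-O)@y).round(1))
```

```text
[[ 669.4  141.5]
 [ 626.4 -131.2]
 [ 507.6  167.1]
 [ 464.7 -105.7]]
yaw [-8.9473338  -8.97972482]
origin by screws [557.15810884  19.49068313]
recess_rim [557.4  19.2] stage 0.3 -0.3
dish [576.6 113.7] stage 4.5 96.1
boss [633.2   5.8] stage 77.3 -1.6
tip [616.7  71.6] stage 50.7 60.7
jarcap [540.2 -81.3] stage -1.0 -102.2
```

>>> send_rows(
  deltas=[
    [60,-54,-10,0,0,-10,28],
    [110,-100,-20,0,0,-20,28],
    [160,-147,-30,0,0,-30,28],
    [205,-190,-40,0,0,-40,28],
    [250,-232,-45,0,0,-50,28],
    [295,-273,-50,0,0,-60,28],
    [340,-315,-55,0,0,-70,28],
    [380,-352,-60,0,0,-80,28],
    [413.5,-383,-61,0,0,-84,28],
    [413.5,-383,-61,0,0,-84,28],
  ],
)

```text
clock: 1.35
position: [0.5895, 0.1618, 0.1599]
orientation: [[0.206, 0.979, -0.0], [0.979, -0.206, -0.001], [-0.001, 0.0, -1.0]]
contact_force: [-0.7, 0.4, 0.0]
opening: 0.0279
gripper_force: 0.0
```

>>> send_rows(
  deltas=[
    [0,0,-40,0,0,0,28],
    [0,0,-80,0,0,0,28],
    [0,0,-105,0,0,0,28],
    [0,0,-112,0,0,0,28],
    [0,0,-112,0,0,0,28],
  ],
)

```text
clock: 1.98
position: [0.5867, 0.1656, 0.0493]
orientation: [[0.2, 0.98, -0.001], [0.98, -0.2, -0.0], [-0.0, -0.001, -1.0]]
contact_force: [0.9, 0.6, -0.2]
opening: 0.0278
gripper_force: 0.0
```

Run:
```python
from h import *
b=get_image("side");a=get_image("top");s=get_state();print(s["position"],s["contact_force"])
f=lambda i,x0,x1,y0,y1:cv2.resize(i["img"][y0:y1,x0:x1,::-1],(400,400),interpolation=cv2.INTER_CUBIC)
cv2.imwrite("pics/d.png",np.hstack([f(b,300,420,140,260),f(a,240,360,105,225)]))
```

```text
[0.58810148 0.16565297 0.05055534] [-0.35036093 -0.34995858 -0.58523481]
```

View pics/d.png

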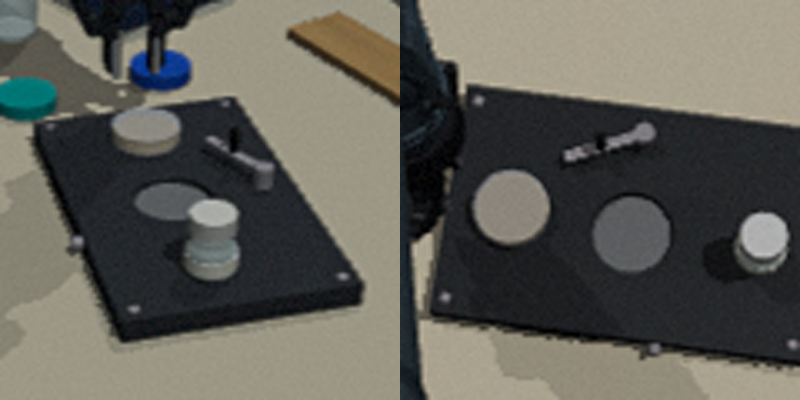

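The side crop shows the two finger ends near (112,75) and (155,65), behind the stage's back edge. The dish, clip and jar haven't moved. I'll check the fingertip height against a projection.

Run:
```python
from h import *
import pickle
a,b=pickle.load(open("im0.pkl","rb"))
t=np.array([.588,.1656]);p=np.array([.98,-.2])
for o in(-.02,.02):
  for z in(.023,.035,.05,.07):
    u,v=proj(b,[*(t+o*p),z]);print(o,z,(np.array([u-300,v-140])*400/120).round())
```

```text
-0.02 0.023 [108. 107.]
-0.02 0.035 [108.  95.]
-0.02 0.05 [108.  80.]
-0.02 0.07 [108.  60.]
0.02 0.023 [151. 102.]
0.02 0.035 [151.  91.]
0.02 0.05 [152.  76.]
0.02 0.07 [152.  56.]
```

Run:
```python
from h import *
b=get_image("side")
i=b["img"][120:200,290:390,::-1]
cv2.imwrite("pics/e.png",np.clip(cv2.resize(i,None,fx=7,fy=7,interpolation=cv2.INTER_CUBIC).astype(float)*2,0,255).astype(np.uint8)); print(get_state()["position"])
```

```text
[0.58829506 0.16562038 0.05069197]
```

View pics/e.png

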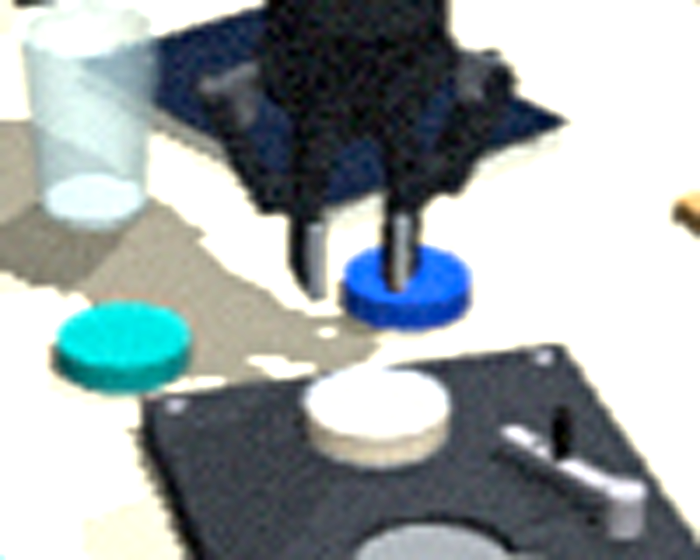

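Run:
```python
from h import *
b=get_image("side")
def e(P): u,v=proj(b,P);return round((u-290)*7),round((v-120)*7)
print("dish top",e([.5766,.1137,.035]),"screws",e([.6694,.1415,.021]),e([.5076,.1671,.021]))
for y in (.1656,.18,.2,.22):
  for z in (.026,.04,.055): print(y,z,e([.568,y+.004,z]),e([.608,y-.004,z]))
```

```text
dish top (370, 396) screws (536, 351) (167, 399)
0.1656 0.026 (296, 358) (388, 348)
0.1656 0.04 (296, 329) (389, 320)
0.1656 0.055 (296, 298) (390, 289)
0.18 0.026 (282, 343) (374, 333)
0.18 0.04 (282, 315) (375, 305)
0.18 0.055 (283, 284) (375, 274)
0.2 0.026 (264, 323) (355, 313)
0.2 0.04 (264, 294) (355, 285)
0.2 0.055 (264, 264) (356, 254)
0.22 0.026 (246, 303) (336, 293)
0.22 0.04 (246, 274) (336, 265)
0.22 0.055 (246, 244) (337, 235)
```

Run:
```python
from h import *
a=get_image("top");s=get_state();print(s["position"],s["joint_pos"])
i=cv2.resize(a["img"][80:240,160:320,::-1],(600,600),interpolation=cv2.INTER_CUBIC)
i=np.clip(i.astype(float)*2,0,255).astype(np.uint8)
e=lambda P:tuple(int(q) for q in ((np.array(proj(a,P))-[160,80])*3.75).round())
for z,c in((.025,(0,0,255)),(.1,(0,255,0)),(.2,(255,0,255))):
  cv2.circle(i,e([.588,.1656,z]),4,c,-1)
cv2.imwrite("pics/f.png",i)
```

```text
[0.58819654 0.165431   0.05044752] [ 1.70412544e-01  5.45784560e-01 -1.11550674e-01  9.10976733e-01
 -5.28552421e-05  1.94319551e+00]
```

View pics/f.png

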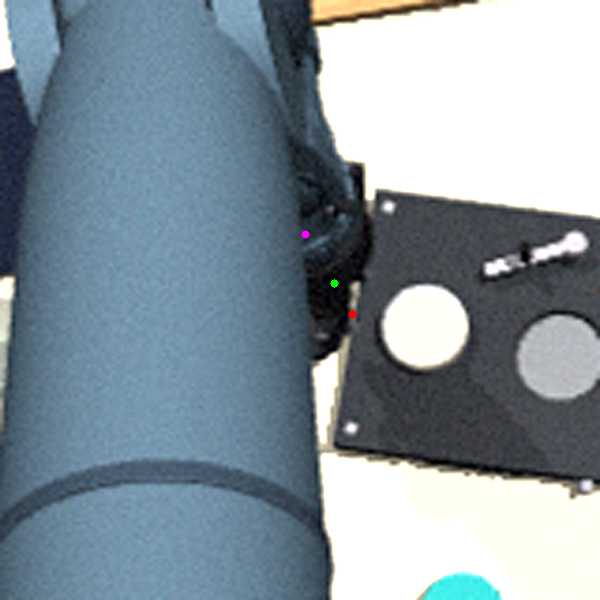

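The top crop shows the arm at left and the gripper's finger edge from about (363,165) to (325,358). That sits slightly off the projected TCP dots, so I'll triangulate the knuckles from both views before going lower.

Run:
```python
from h import *
import pickle
a,b=pickle.load(open("im0.pkl","rb"))
P=lambda i:np.array([[i["fx"],0,i["cx"]],[0,i["fy"],i["cy"]],[0,0,1]])@np.c_[i["R"],i["t"]]
for tu in((327,259),(344,262),(310,255)):
  X=cv2.triangulatePoints(P(a),P(b),np.array([[160+tu[0]/3.75],[80+tu[1]/3.75]]),np.array([[340.3],[130.4]]));X=(X[:3]/X[3])[:,0];print(X,proj(b,X))
for z in(.025,.04,.055): print(z,ray(b,290+348/7,120+285/7,z))
```

```text
[0.58643402 0.15911282 0.15931586] (np.float64(339.950784536048), np.float64(130.49000470131332))
[0.58173923 0.14773293 0.16501285] (np.float64(340.1568643745808), np.float64(130.437136003306))
[0.59154042 0.17075002 0.15351324] (np.float64(339.84165217231896), np.float64(130.51771421145332))
0.025 [0.6169764  0.22260278 0.025     ]
0.04 [0.6050391 0.1971526 0.04     ]
0.055 [0.59310181 0.17170242 0.055     ]
```

The horizontal position checks out, but the fingertips look about 30 mm higher than the nominal geometry. I'll go down in small steps and watch the force.

>>> send_rows(
  deltas=[
    [-1,-5,-5,0,0,0,28],
    [-1,-5,-10,0,0,0,28],
    [-1,-5,-12,0,0,0,28],
    [-1,-5,-14,0,0,0,28],
    [-1,-5,-16,0,0,0,28],
    [-1,-5,-16,0,0,0,28],
  ],
)

```text
clock: 2.98
position: [0.586, 0.1602, 0.0329]
orientation: [[0.201, 0.98, -0.0], [0.98, -0.201, -0.0], [-0.0, -0.0, -1.0]]
contact_force: [-0.3, 0.9, 0.2]
opening: 0.0279
gripper_force: 0.0
```

Run:
```python
from h import *
import pickle
b0=pickle.load(open("im0.pkl","rb"))[1]
print("start tip proj",proj(b0,[.174,.548,.222]),proj(b0,[.174,.548,.197]))
b=get_image("side");i=np.hstack([cv2.resize(q,(400,400),interpolation=cv2.INTER_CUBIC) for q in(b["img"][130:210,295:375,::-1],b0["img"][20:100,120:200,::-1])])
cv2.imwrite("pics/g.png",np.clip(i.astype(float)*1.6,0,255).astype(np.uint8))
s=get_state();print(s["position"],s["contact_force"])
for z in(.01,.025,.04):u,v=proj(b,[*s["position"][:2],z]);print(z,(u-295)*5,(v-130)*5)
```

```text
start tip proj (np.float64(168.74501941466764), np.float64(86.78654488622077)) (np.float64(170.28311606560484), np.float64(94.48913195154049))
[0.58613142 0.16024691 0.03308787] [ 0.38505379 -0.71211441 -0.07898061]
0.01 219.95791755837473 229.9843888403855
0.025 220.28776325497347 208.31361286947512
0.04 220.62166477476666 186.37637037582422
```

View pics/g.png

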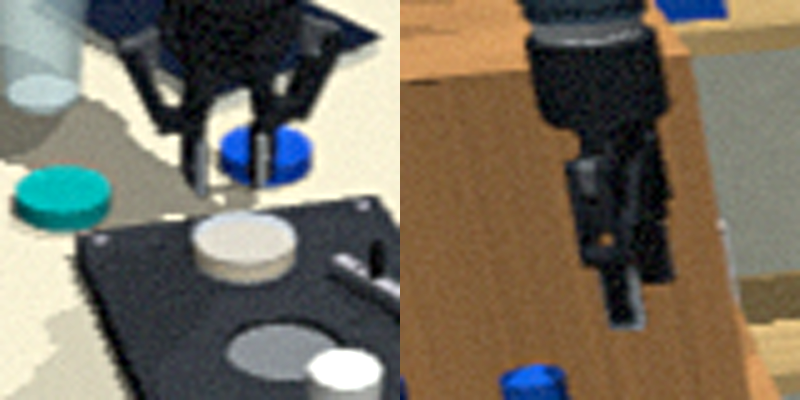

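Nominally the fingertips would now be inside the deck, but there is no contact force. The picture puts the finger ends at about (202,195) and (262,190), which is z ≈ 41 mm. I'll continue down in careful steps.

>>> send_rows(
  deltas=[
    [0,0,-4,0,0,0,28],
    [0,0,-7,0,0,0,28],
    [0,0,-9,0,0,0,28],
    [0,0,-11,0,0,0,28],
    [0,0,-11,0,0,0,28],
  ],
)

```text
clock: 3.65
position: [0.586, 0.1602, 0.0219]
orientation: [[0.201, 0.98, -0.0], [0.98, -0.201, -0.0], [-0.0, -0.0, -1.0]]
contact_force: [-0.6, 0.3, -0.5]
opening: 0.028
gripper_force: 0.0
```

>>> send_rows(
  deltas=[
    [0,0,-1,0,0,0,28],
    [0,0,-2,0,0,0,28],
    [0,0,-3,0,0,0,28],
    [0,0,-4,0,0,0,28],
    [0,0,-4,0,0,0,28],
  ],
)

```text
clock: 4.28
position: [0.5861, 0.1602, 0.018]
orientation: [[0.201, 0.98, -0.0], [0.98, -0.201, -0.0], [-0.0, -0.0, -1.0]]
contact_force: [-0.2, -0.1, -0.2]
opening: 0.028
gripper_force: 0.0
```

Run:
```python
from h import *
b=get_image("side");i=cv2.resize(b["img"][140:200,300:380,::-1],(800,600),interpolation=cv2.INTER_CUBIC)
cv2.imwrite("pics/i.png",np.clip(i.astype(float)*1.6,0,255).astype(np.uint8))
s=get_state();print(s["position"],s["contact_force"])
for z in(.02,.025,.03):u,v=proj(b,[*s["position"][:2],z]);print(z,(u-300)*10,(v-140)*10)
```

```text
[0.58609907 0.16018446 0.01806778] [-0.14847858 -0.64800721  0.28539973]
0.02 390.34346137962757 331.24902206245565
0.025 390.56423937343254 316.7426929164972
0.03 390.7859186182134 302.177146621778
```

View pics/i.png

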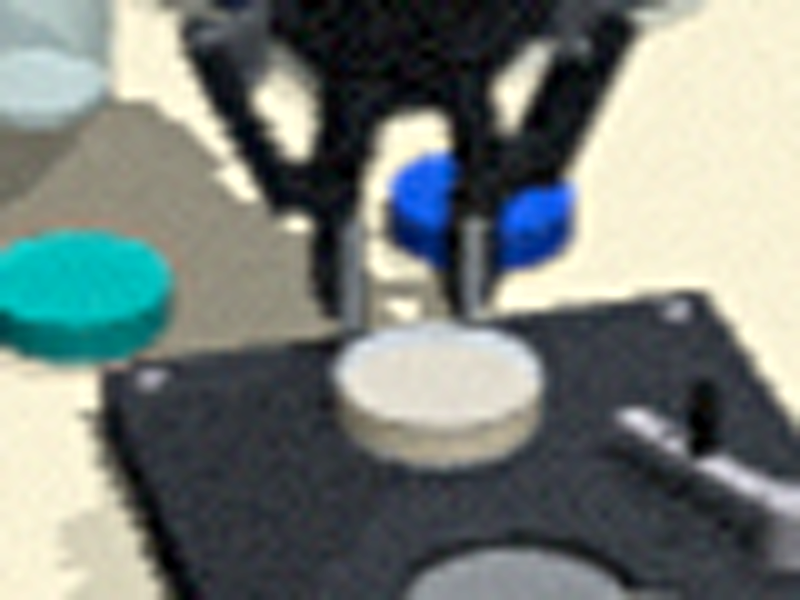

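The finger ends are at about (352,328) and (470,318), just behind the dish, and the tip is about 26 mm high. The cradle straddles the dish, so I'll start pushing.

>>> send_rows(
  deltas=[
    [-0.8,-3.9,-2,0,0,0,28],
    [-1.6,-7.8,-2,0,0,0,28],
    [-2.4,-11.8,-2,0,0,0,28],
    [-3.2,-15.7,-2,0,0,0,28],
    [-4.4,-21.5,-2,0,0,0,28],
    [-5.6,-27.4,-2,0,0,0,28],
    [-6.9,-33.3,-2,0,0,0,28],
    [-8.1,-39.2,-2,0,0,0,28],
    [-9.1,-44.1,-2,0,0,0,28],
    [-10.1,-49,-2,0,0,0,28],
  ],
)

```text
clock: 5.58
position: [0.576, 0.1109, 0.0161]
orientation: [[0.201, 0.98, 0.0], [0.98, -0.201, -0.0], [0.0, 0.0, -1.0]]
contact_force: [0.5, -0.1, -0.1]
opening: 0.0278
gripper_force: 0.1
```

```bash
cat > t.py <<'E'
from h import *
a=get_image("top");s=get_state()
hsv=cv2.cvtColor(a["img"],cv2.COLOR_RGB2HSV);g=cv2.cvtColor(a["img"],cv2.COLOR_RGB2GRAY)
n,l,st,ce=cv2.connectedComponentsWithStats((g>90).astype(np.uint8))
O=np.array([557.3,19.3])
x=np.array([np.cos(np.radians(-8.96)),np.sin(np.radians(-8.96))]);y=np.array([-x[1],x[0]])
for i in range(1,n):
    if 30<st[i,4]<1500 and 245<ce[i][0]<365 and 140<ce[i][1]<212:
        p=ray(a,*ce[i],.0345)[:2]*1000;print(st[i],"deck",p.round(1),((p-O)@x).round(1),((p-O)@y).round(1))
        p=ray(a,*ce[i],.0285)[:2]*1000;print("   seated",((p-O)@x).round(1),((p-O)@y).round(1))
q=s["position"][:2]*1000;print("tcp",s["position"],"stage",(q-O)@x,(q-O)@y,s["contact_force"],s["clock"])
E
python3 t.py
```

```text
[302 142  14   8  49] deck [632.6  17.1] 74.7 9.6
   seated 76.7 10.0
[278 159  23  22 385] deck [568.5  71.7] 2.9 53.5
   seated 4.4 54.2
[303 165  17  21 253] deck [552.6  13.9] -3.8 -6.1
   seated -2.3 -5.7
[341 169  16  17 183] deck [546.9 -84.9] 5.9 -104.6
   seated 7.5 -104.8
tcp [0.57586663 0.110271   0.01610018] stage 4.171802508216437 92.75257251477622 [-0.18449286 -1.15785632 -0.51372303] 5.625
```

>>> send_rows(
  deltas=[
    [-1,-5,0,0,0,0,28],
    [-2.1,-10,0,0,0,0,28],
    [-3.2,-15,0,0,0,0,28],
    [-4.3,-20,0,0,0,0,28],
    [-5.3,-25,0,0,0,0,28],
    [-6.4,-30,0,0,0,0,28],
    [-7.5,-35,0,0,0,0,28],
    [-8.5,-40,0,0,0,0,28],
    [-9.3,-43.5,0,0,0,0,28],
    [-10,-47,0,0,0,0,28],
  ],
)

```text
clock: 6.88
position: [0.5661, 0.0639, 0.0162]
orientation: [[0.201, 0.98, 0.0], [0.98, -0.201, -0.0], [-0.0, 0.0, -1.0]]
contact_force: [0.4, 0.4, 0.1]
opening: 0.0284
gripper_force: 0.1
```

```bash
python3 t.py
```

```text
[305 142  11   7  40] deck [633.5  13.6] 76.2 6.2
   seated 78.2 6.6
[302 162  17  22 310] deck [557.6  18.8] 0.3 -0.4
   seated 1.9 -0.0
[342 169  15  17 182] deck [546.9 -85.1] 6.0 -104.8
   seated 7.5 -105.0
tcp [0.56590982 0.06349835 0.01611967] stage 1.62109309706841 44.999944854727254 [-0.24761247  0.17794225 -0.20972211] 6.925
```

>>> send_rows(
  deltas=[
    [-0.4,-2,0,0,0,0,28],
    [-0.8,-4,0,0,0,0,28],
    [-1.2,-6,0,0,0,0,28],
    [-1.4,-7,0,0,0,0,28],
    [-1.6,-8,0,0,0,0,28],
    [-1.6,-8,0,0,0,0,28],
  ],
)

```text
clock: 7.68
position: [0.5644, 0.0561, 0.0161]
orientation: [[0.201, 0.98, -0.0], [0.98, -0.201, -0.0], [-0.0, 0.0, -1.0]]
contact_force: [0.7, -0.9, -0.7]
opening: 0.0279
gripper_force: 0.0
```

```bash
python3 t.py
```

```text
[306 163  15  22 268] deck [554.9   9.9] -0.9 -9.7
   seated 0.6 -9.4
[341 169  16  17 182] deck [547.  -85.1] 6.1 -104.7
   seated 7.6 -104.9
tcp [0.5644841  0.056158   0.01614041] stage 1.3559866112702865 37.52712346878692 [0.83579541 0.51587962 0.20148294] 7.725
```

>>> send_rows(
  deltas=[
    [-0.2,-1,0,0,0,0,28],
    [-0.4,-2,0,0,0,0,28],
    [-0.4,-2,0,0,0,0,28],
  ],
)

```text
clock: 8.1
position: [0.5642, 0.0546, 0.0162]
orientation: [[0.201, 0.98, 0.0], [0.98, -0.201, 0.001], [0.001, 0.0, -1.0]]
contact_force: [0.0, 1.1, 0.8]
opening: 0.0277
gripper_force: 0.9
```

```bash
python3 t.py
```

```text
[307 163  15  22 251] deck [554.8   7.7] -0.6 -11.8
   seated 0.9 -11.5
[341 169  16  17 183] deck [546.9 -85.1] 6.0 -104.7
   seated 7.5 -104.9
tcp [0.56422338 0.05456039 0.01622383] stage 1.3472666875840666 35.90840245595713 [0.00563766 2.86528626 0.06236878] 8.15
```

>>> send_rows(
  deltas=[
    [2,12,0,0,0,0,28],
    [5,30,0,0,0,0,28],
    [8,50,30,0,0,0,28],
    [10,70,80,0,0,0,20],
    [10,100,100,0,0,0,10],
    [10,120,100,0,0,0,0],
    [10,120,100,0,0,0,0],
  ],
)

```text
clock: 9.02
position: [0.5731, 0.1758, 0.1148]
orientation: [[0.198, 0.98, -0.002], [0.98, -0.198, -0.001], [-0.001, -0.002, -1.0]]
contact_force: [0.7, 0.5, -0.3]
opening: -0.0001
gripper_force: 0.0
```

```bash
python3 t.py
python3 - <<'E'
from h import *
a=get_image("top");b=get_image("side")
i=np.hstack([cv2.resize(q[:,:,::-1],(400,400),interpolation=cv2.INTER_CUBIC) for q in(a["img"][125:205,270:350],b["img"][145:225,310:390])])
cv2.imwrite("pics/j.png",np.clip(i.astype(float)*1.6,0,255).astype(np.uint8))
E
```

```text
[302 142  14   8  49] deck [632.4  17.3] 74.5 9.8
   seated 76.5 10.2
[299 163  23  22 387] deck [555.3  16.7] -1.6 -2.9
   seated -0.1 -2.5
[341 169  16  18 183] deck [546.8 -85.1] 5.9 -104.7
   seated 7.5 -104.9
tcp [0.57276723 0.17458254 0.1143441 ] stage -8.905972464775063 155.79661441890818 [ 0.14396989  0.28514122 -0.11589369] 9.075
```

View pics/j.png

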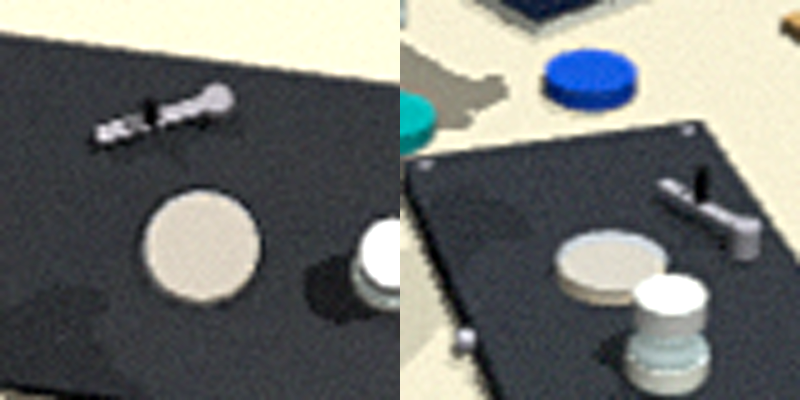

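The dish, at left (202,246), is flat in the recess at stage (-0.1, -2.5) mm. The clip is still aside, with its post at about (150,108). The jar is unmoved. Next I'll bring the shut fingers behind the post, turned by -30°.

>>> send_rows(
  deltas=[
    [24,-36,0,0,0,-10,0],
    [48,-72,0,0,0,-20,0],
    [72,-108,0,0,0,-30,0],
    [72.5,-108.5,-20,0,0,-30,0],
    [72.5,-108.5,-45,0,0,-30,0],
    [72.5,-108.5,-65,0,0,-30,0],
    [72.5,-108.5,-74,0,0,-30,0],
    [72.5,-108.5,-76,0,0,-30,0],
    [72.5,-108.5,-76,0,0,-30,0],
  ],
)

```text
clock: 10.3
position: [0.647, 0.0655, 0.0407]
orientation: [[0.664, 0.748, 0.001], [0.748, -0.664, -0.0], [0.001, 0.001, -1.0]]
contact_force: [-1.1, 0.7, -0.8]
opening: -0.0002
gripper_force: 0.0
```

```bash
python3 t.py;python3 - <<'E'
from h import *
b=get_image("side")
i=cv2.resize(b["img"][125:205,320:420,::-1],(750,600),interpolation=cv2.INTER_CUBIC)
i=np.clip(i.astype(float)*1.6,0,255).astype(np.uint8)
p=get_state()["position"]
for z in(.036,.045,.058):print(z,((np.array(proj(b,[p[0],p[1],z]))-[320,125])*7.5).round())
cv2.imwrite("pics/k.png",i)
E
```

```text
[302 142  14   8  45] deck [632.7  16.4] 75.0 8.9
   seated 76.9 9.4
[300 163  22  22 381] deck [555.1  16.1] -1.7 -3.5
   seated -0.1 -3.1
[342 169  15  17 184] deck [546.7 -85.2] 5.8 -104.9
   seated 7.3 -105.1
tcp [0.64723571 0.06556572 0.04096511] stage 81.63259945896188 59.70817667410013 [ 0.88693547  0.31789288 -0.27629985] 10.35
0.036 [392. 405.]
0.045 [394. 385.]
0.058 [396. 355.]
```

View pics/k.png

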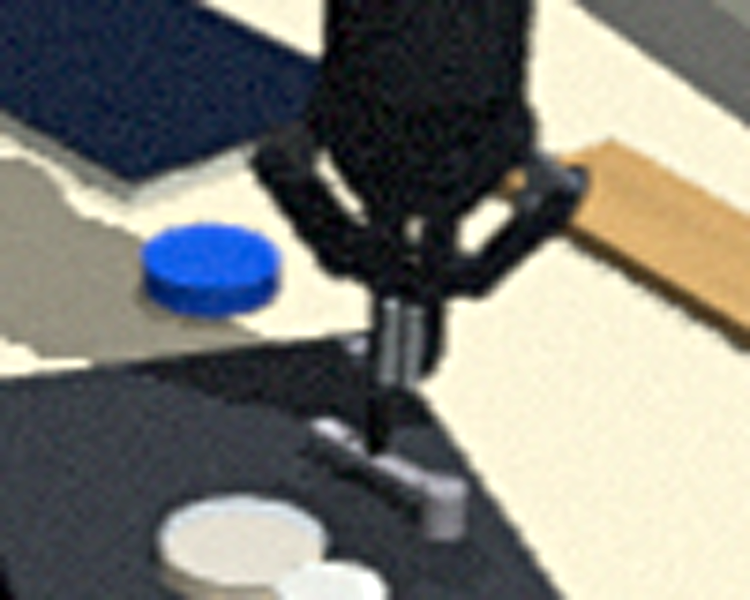

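The shut fingertips end near (400,385), at z ≈ 48 mm. The black post at (378,430) is just in front of them. I'll push it along its arc.

>>> send_rows(
  deltas=[
    [-5,-6,-2,0,0,0,0],
    [-10,-12,-2,0,0,0,0],
    [-15,-14.5,-2,0,0,0,0],
    [-19,-16.5,-2,0,0,0,0],
    [-23.5,-19,-2,0,0,0,0],
    [-27.5,-22.5,-2,0,0,0,0],
    [-31,-27,-2,0,0,0,0],
    [-33.5,-31.5,-2,0,0,0,0],
    [-35.5,-36.5,-2,0,0,0,0],
    [-37,-41,-2,0,0,0,0],
  ],
)

```text
clock: 11.65
position: [0.6097, 0.0249, 0.0381]
orientation: [[0.664, 0.748, 0.001], [0.748, -0.664, 0.002], [0.002, -0.001, -1.0]]
contact_force: [2.1, 8.6, -0.1]
opening: 0.0003
gripper_force: 4.2
```

```bash
python3 t.py
```

```text
[342 169  15  18 182] deck [546.8 -85.1] 5.9 -104.8
   seated 7.5 -105.0
tcp [0.60983084 0.02527107 0.03820888] stage 50.959857415732124 14.079620434240196 [0.35582389 3.56903011 0.02976782] 11.7
```

>>> send_rows(
  deltas=[
    [-0.5,-1.5,0,0,0,0,0],
    [-0.7,-2.5,0,0,0,0,0],
    [-0.7,-2.5,0,0,0,0,0],
  ],
)

```text
clock: 12.08
position: [0.6098, 0.025, 0.0383]
orientation: [[0.662, 0.749, 0.002], [0.749, -0.662, 0.006], [0.006, -0.003, -1.0]]
contact_force: [2.4, 9.4, -0.0]
opening: 0.0002
gripper_force: 4.0
```

>>> send_rows(
  deltas=[
    [5,8,0,0,0,0,0],
    [12,20,5,0,0,0,0],
    [15,40,40,0,0,0,0],
    [0,80,90,0,0,0,0],
    [-30,130,130,0,0,0,0],
    [-50,180,150,0,0,0,0],
    [-50,200,150,0,0,0,0],
    [-50,200,150,0,0,0,0],
  ],
)

```text
clock: 13.08
position: [0.5591, 0.2243, 0.1892]
orientation: [[0.661, 0.75, 0.002], [0.75, -0.661, -0.0], [0.001, 0.002, -1.0]]
contact_force: [-0.3, -0.7, -0.2]
opening: 0.0001
gripper_force: 0.0
```

```bash
python3 t.py
python3 - <<'E'
from h import *
a=get_image("top")
i=cv2.resize(a["img"][125:205,270:370,::-1],(750,600),interpolation=cv2.INTER_CUBIC)
cv2.imwrite("pics/l.png",np.clip(i.astype(float)*1.6,0,255).astype(np.uint8))
E
```

```text
[311 142   5  13  42] deck [627.5   8.5] 71.0 0.3
   seated 72.9 0.7
[299 160  23  25 391] deck [556.   16.6] -0.9 -2.9
   seated 0.7 -2.5
[342 169  15  17 176] deck [547.6 -85.1] 6.6 -104.6
   seated 8.2 -104.8
tcp [0.55902102 0.22291153 0.18849021] stage -30.011439262865366 201.39496186187307 [ 0.19093082 -0.62476396 -0.0714882 ] 13.125
```

Run:
```python
from h import *
a=get_image("top");g=cv2.cvtColor(a["img"],cv2.COLOR_RGB2GRAY)
O=np.array([557.3,19.3]);x=np.array([.9878,-.1557]);y=np.array([.1557,.9878])
for v in range(142,168):
    c=np.where(g[v,305:322]>80)[0]+305
    if len(c): p=ray(a,c.mean(),v,.036)[:2]*1000-O;print(v,c.min(),c.max(),(p@x).round(1),(p@y).round(1))
```

```text
142 311 314 84.5 2.5
143 311 315 81.9 0.8
144 310 315 79.0 1.8
145 311 316 76.6 -1.2
146 311 315 73.7 -0.3
147 312 312 70.7 1.9
148 312 314 68.3 -1.1
149 311 314 65.4 -0.2
150 311 314 62.7 -0.5
151 311 313 59.8 0.4
152 311 313 57.1 0.0
153 311 313 54.4 -0.4
154 313 313 52.0 -3.4
160 310 312 35.1 -0.4
161 310 312 32.4 -0.8
162 310 312 29.7 -1.2
163 309 312 26.9 -0.3
164 306 315 24.2 -0.7
165 305 316 21.5 -1.0
166 305 317 19.0 -2.7
167 305 319 16.7 -5.7
```

The arm lies along the stage's -x axis within about 1 mm, so the clip is at its stop. The dish is seated and the gripper is clear.

```bash
python3 -c "
from workcell import job_done;print(job_done())"
```

```text
the job is handed in; nothing more can be done
None
```

The job is handed in (verdict not reported): in the last images the dish lies in the recess about 2.5 mm off centre, the clip stands at its stop over it, and the jar hasn't measurably moved; I did not re-measure the beaker, marker or larger dish, but the arm touched none of them.

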